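# Isolate the trap manifold and bleed the yellow line

### The job

Make the trap manifold safe to work on: with your fingertips, push the red valve lever round, without gripping it, until it is fully shut, square across the pipe and against its stop; then press the yellow bleed button down and hold it down for about two seconds, let it spring back up and withdraw. Never open the bleed before the valve is shut, push gently, leave the blue and green bleed buttons alone and do not pick up or disturb anything laid out on the ledge.

Things in the scene. Friction and masses are not known exactly. Their poses are not given: they have to be found in the camera images.
- manifold: Pipe manifold on a base plate 250 x 540 x 12 mm, all under 172 mm high. Origin: on the ledge under the header's axis. Own y runs along the header (34 mm thick, axis 85 mm up), own x away from the robot to the disc traps. Lever pivot at own y = -130 mm, bleed buttons at -10, 60, 130 mm, gauge at 212 mm (138 mm high), inlet flange at -271 mm (125 mm high).
- lever_pivot (a point): Point on the red lever's vertical pivot axis, at mid-height of its arm (153 mm above the ledge). The bronze pivot block under it, 40 x 40 mm, reaches 138 mm; elsewhere under the lever only the pipe, top at 102 mm.
- valve_lever (a joint): Red cast lever: 0 = open (along the pipe, pointing to the manifold's -y), 1.571 = fully shut on its stop (across the pipe, pointing to the manifold's -x, towards the robot). Closes clockwise seen from above; starts at 0 to 0.5, stays where left, needs about 0.3 N m (some 4 N at 85 mm from the pivot).
- lever_arm (a point): Middle of the red lever's straight arm, 85 mm from the pivot axis. Arm 18 mm wide, 16 mm high (145 to 161 mm above the ledge), round end 126 mm from the pivot; hub 36 mm wide, its nut up to 171 mm. Own y runs along the arm to the pivot. Both sides are free for fingertips from above.
- bleed_yellow (a joint): How far the yellow bleed button is pressed down: 0 = up, 0.010 m = fully down. Its spring pushes back with about 1.5 N at the start and 5.5 N fully down, and returns it when let go.
- bleed_yellow_top (a point): Spring-loaded bleed button (round mushroom cap) with a yellow plastic cap on a bronze hexagon body. Point: centre of the cap's top face (152 mm above the ledge when up); the cap is 28 mm in diameter, pressed straight down. This is the one to press. The three buttons stand 70 mm apart, in any order.
- bleed_yellow_base: The fixed bronze hexagon body of the yellow bleed button, 33 mm across its corners, on top of the header's tee; origin at the centre of its underside, 112 mm above the ledge, right under the cap.
- bleed_blue (a joint): How far the blue bleed button is pressed down: 0 = up, 0.010 m = fully down. Its spring pushes back with about 1.5 N at the start and 5.5 N fully down, and returns it when let go.
- bleed_blue_top (a point): Spring-loaded bleed button (round mushroom cap) with a blue plastic cap on a bronze hexagon body. Point: centre of the cap's top face (152 mm above the ledge when up); the cap is 28 mm in diameter, pressed straight down. To be left alone. The three buttons stand 70 mm apart, in any order.
- bleed_blue_base: The fixed bronze hexagon body of the blue bleed button, 33 mm across its corners, on top of the header's tee; origin at the centre of its underside, 112 mm above the ledge, right under the cap.
- bleed_green (a joint): How far the green bleed button is pressed down: 0 = up, 0.010 m = fully down. Its spring pushes back with about 1.5 N at the start and 5.5 N fully down, and returns it when let go.
- bleed_green_top (a point): Spring-loaded bleed button (round mushroom cap) with a green plastic cap on a bronze hexagon body. Point: centre of the cap's top face (152 mm above the ledge when up); the cap is 28 mm in diameter, pressed straight down. To be left alone. The three buttons stand 70 mm apart, in any order.
- bleed_green_base: The fixed bronze hexagon body of the green bleed button, 33 mm across its corners, on top of the header's tee; origin at the centre of its underside, 112 mm above the ledge, right under the cap.
- strainer: Stainless Y-strainer lying on the ledge, 122 mm long, 40 mm high, side leg some 60 mm out; loose, to be left alone. Origin at its underside's centre.
- snubber: Brass gauge snubber standing upright, 28 mm across, 48 mm high; loose, to be left alone. Origin at its underside's centre.
- coupler: Zinc pipe coupler (tube) standing upright, 42 mm in diameter, 48 mm high; loose, to be left alone. Origin at its underside's centre.
- sounding_rod: Steel sounding rod with black rubber tip and grip, lying along its own x, 350 mm long, 20 mm high; loose, to be left alone. Origin at its underside's centre.
- spare_trap: Spare disc trap standing upright, 58 mm high, pipe stubs along its own x, 96 mm overall; loose, to be left alone. Origin at its underside's centre.

How it is judged (in metres and radians):
On the way, in this order (a step that is already met when the one before it is completed fails the run):
1. the red lever is fully shut (value of joint valve_lever above 1.45 rad and value of joint bleed_yellow below 0.002 m), for 0.2 s.
2. with the valve shut, the yellow bleed button is held down for about two seconds (value of joint valve_lever above 1.45 rad and value of joint bleed_yellow above 0.006 m), for 1.5 s.
At the end, for the whole second after the job is handed in: The red lever stands fully shut (above 1.45 rad) and at rest, all three bleed buttons are up again (pressed less than 2 mm), and the five loose things lie within 12 mm of where they were (all of step 1 and velocity of joint valve_lever between -0.02 and 0.02 rad/s and value of joint each of bleed_blue, bleed_green below 0.002 m and distance of each of strainer, snubber, coupler, sounding_rod, spare_trap from where it was at the start of the episode below 0.012 m); the robot touches nothing.
It fails at once if the lever is gripped between the fingers instead of pushed (x of the grasp point in the frame of lever_arm between -0.007 and 0.007 m and y of the grasp point in the frame of lever_arm between -0.055 and 0.075 m and z of the grasp point in the frame of lever_arm between -0.03 and 0.018 m and contact force between the fingers and manifold above 3 N).
It fails at once if the yellow bleed is opened (pressed over 3 mm) before the valve is shut (value of joint bleed_yellow above 0.003 m and not (value of joint valve_lever above 1.45 rad)).
It fails at once if the blue or green bleed button is pressed (over 2 mm) or its body pushed (over 5 N) (value of joint any of bleed_blue, bleed_green above 0.002 m or contact force between any of the arm, the fingers and bleed_blue_base above 5 N or contact force between any of the arm, the fingers and bleed_green_base above 5 N).
It fails at once if the lever, the manifold or the yellow button is pushed roughly (over 40 N) (contact force between any of the fingers, the arm and manifold above 40 N or contact force between any of the fingers, the arm and bleed_yellow_base above 40 N).
It fails at once if a loose thing on the ledge is moved or lifted (over 12 mm) (distance of any of strainer, snubber, coupler, sounding_rod, spare_trap from where it was at the start of the episode above 0.012 m).
It also fails if it takes over 51 s, if anything falls off the work surface, if the arm or the gripper's body presses on something with over 40 N, if the wrist force passes 120 N, or if a joint passes its speed limit or range.

### The arm

A 7-joint arm with a two-finger parallel gripper is mounted at the origin on the work surface. World frame = base frame: x ahead of the robot, y to its left, z up, the work surface at z = 0. Lengths are in m, angles in degrees, forces in N, time in s.
With the tool pointing down it reaches from about 0.425 to 0.875 m from the base axis. Payload 4.7 kg.
Tool frame: the origin (TCP) lies at the very end of the fingers, on their centre line; the grasp point (between the pads) lies 19 mm behind it; z points along the fingers, y is the line along which they close (so a half turn about z gives the same grasp; the last joint's range is limited). The gripper opens to 87 mm and grips with 3 to 60 N. Pads are 19 mm wide; open, the fingers measure 117 mm over their backs; the gripper's body (75 mm by 190 mm) begins 51 mm behind the grasp point.
Start: joints at [-67.03, 18.392, -4.016, 83.108, 1.295, 78.541, -3.26], TCP at [0.245, 0.602, 0.223] pointing down, gripper open.
Joint ranges: [-163.93, 163.93], [-17.29, 119.83], [-79.2, 71.16], [3.27, 140.29], [-89.18, 269.18], [5.43, 117.66], [-154.24, 154.24]. Speed limits (degrees/s): [147.25, 147.25, 180, 180, 180, 180, 180].

### API

Orientations are given as a 3x3 rotation matrix whose columns are the frame's x, y, z axes.
In Python, from plant import manip gives the robot as it stands. The module is installed in compiled form; this text tells all that it offers. Calls block until the motion is done:
- manip.reach(position, orientation): joint-space move of the TCP to a pose.
- manip.move_l(position, attitude=None, vel=0.15, max_force=None): straight line of the TCP; attitude=None keeps the orientation; vel is the mean speed in m/s. With max_force (N) it stops when the force on the tool has changed by that much, and returns True; else False.
- manip.set_joints(angles): joint-space move.
- manip.move_gripper(opening, f_grip=None): finger opening in m; f_grip is the grip in N (None keeps the last); returns when the fingers have stopped.
- manip.pause(seconds).
- manip.inverse_kinematics(position, orientation): joint angles nearest the present ones, or None.
- manip.state(): the state.
- manip.grab_frame(name): name is "scene" or "side" or "wrist"; returns the picture (400x640x3 uint8, red, green, blue); there is no depth.
- manip.calibration(name): a dict with "fx", "fy", "cx", "cy" (pixels), "D" ([k1, k2, p1, p2, k3] as OpenCV has them; the pictures are not rectified), "R" (3x3) and "t" (3): a world point X has camera coordinates R X + t; the wrist camera has in their place "hand_eye" (4x4, takes a point from camera to tool coordinates, whose origin is the TCP and whose axes are the flange's). Camera axes: x right, y down, z forward; pixel columns grow to the right and rows downward; lengths in m; the calibration is good to about 2 mm. A picture is of the moment at which its call begins: read the wrist's pose just before it. calibration takes no time and is no camera call.
A pose or a line that the arm cannot do raises manip.IKError and nothing moves.
- manip.close_job(): hands the job in; it is judged then, once.
Trained networks look in the newest picture that a camera, given by its name, has taken for a name from the list of things; names that differ only in an ending like _2 or _b are one class to them, and where a whole thing is asked for, a point or a joint stands for the part that bears it (a point fixed in the world has none). Each returns a list of dicts, best first, with "p" (0 to 1); they miss things now and then, are a little off and sometimes report something else, mostly with a low value. They report only what shows in the picture. A call takes as long as a camera call.
- manip.outline_of(camera, name): "mask" (400x640 bool, what is visible of it) and "bbox" ([left, top, right, bottom] in pixels, round what is visible of it).
The state is a dict: "time_s": time; "joint_pos": joint angles; "dq": joint speeds; "joint_efforts": joint torques, N m; "tcp_pos": TCP position; "eef_rot": TCP orientation; "force": force on the tool from outside, world axes, zero at the start; "wrist_torque": the same for the moment, N m; "gripper_width": finger opening in m; "grip_force": force on a finger pad.
Only numpy, scipy, OpenCV 4.12 (cv2) and the standard library are available. Lean on these libraries where they do the work, as an engineer would, in place of code of your own. Each camera call takes 0.05 s, during which the arm holds its last target. There are 200 camera calls.

## Working session

There is one attempt and no reset: what is moved stays moved. The work goes in short steps, each a Python script; the robot and the scene stay as the last script left them, time stands still between calls to the robot, and variables do not carry over. Pictures are saved under pics/ and viewed, at most 10 in all, crops included, and the job is handed in when it is done.

```bash
mkdir -p pics
cat > h.py <<'E'
import numpy as np, cv2
from plant import manip
def cam(n):
    c=manip.calibration(n); K=np.array([[c['fx'],0,c['cx']],[0,c['fy'],c['cy']],[0,0,1.]]); return K,np.array(c['D'],float),c
def ext(n,st=None):
    K,D,c=cam(n)
    if 'R' in c: return K,D,np.array(c['R']),np.array(c['t'])
    st=st or manip.state(); H=np.array(c['hand_eye']); Rt=np.array(st['eef_rot']);p=np.array(st['tcp_pos'])
    Rw=Rt@H[:3,:3]; tw=Rt@H[:3,3]+p
    return K,D,Rw.T,-Rw.T@tw
def ray(E,uv):
    K,D,R,t=E; x=cv2.undistortPoints(np.array([[uv]],float),K,D)[0,0]
    d=R.T@np.array([x[0],x[1],1]); return -R.T@t,d/np.linalg.norm(d)
def atz(E,uv,z):
    o,d=ray(E,uv); return o+d*(z-o[2])/d[2]
def tri(obs):
    A=np.zeros((3,3));b=np.zeros(3);L=[]
    for E,uv in obs:
        o,d=ray(E,uv);P=np.eye(3)-np.outer(d,d);A+=P;b+=P@o;L.append((o,P))
    X=np.linalg.solve(A,b); return X,[float(np.linalg.norm(P@(X-o))) for o,P in L]
def proj(E,X):
    K,D,R,t=E; return cv2.projectPoints(np.array(X,float).reshape(-1,1,3),cv2.Rodrigues(R)[0],t,K,D)[0][:,0]
def save(n,im): cv2.imwrite(f'pics/{n}.png',im[:,:,::-1])
def cen(m):
    y,x=np.nonzero(m); return np.array([x.mean(),y.mean()])
E
python3 - <<'E'
from h import *
s=manip.state();print(s['time_s'],s['tcp_pos'],np.round(s['eef_rot'],3).tolist(),s['gripper_width'])
for c in ['scene','side']:
    save(c+'0',manip.grab_frame(c))
    for n in ['manifold','valve_lever','bleed_yellow','bleed_blue','bleed_green','bleed_yellow_base','bleed_blue_base','bleed_green_base']:
        print(c,n,[(round(d['p'],2),np.round(d['bbox']).tolist(),cen(d['mask']).round(1).tolist(),int(d['mask'].sum())) for d in manip.outline_of(c,n)[:2]])
E
```

```text
0.0 [0.24504321 0.60142911 0.22145445] [[-0.926, 0.377, -0.001], [0.377, 0.926, -0.002], [-0.0, -0.002, -1.0]] 0.08713265699572434
scene manifold [(0.84, [223.0, 177.0, 453.0, 352.0], [332.4, 266.9], 19866)]
scene valve_lever [(0.6, [234.0, 221.0, 294.0, 242.0], [264.0, 230.6], 598)]
scene bleed_yellow [(0.68, [237.0, 197.0, 274.0, 229.0], [254.8, 213.6], 660), (0.59, [346.0, 202.0, 358.0, 209.0], [352.1, 203.6], 70)]
scene bleed_blue [(0.38, [368.0, 192.0, 376.0, 198.0], [374.5, 194.1], 59)]
scene bleed_green [(0.61, [344.0, 197.0, 358.0, 215.0], [351.1, 206.9], 159)]
scene bleed_yellow_base [(0.7, [341.0, 200.0, 358.0, 214.0], [350.7, 207.4], 188)]
scene bleed_blue_base [(0.67, [362.0, 190.0, 379.0, 207.0], [373.2, 198.2], 170)]
scene bleed_green_base [(0.5, [313.0, 208.0, 334.0, 222.0], [326.6, 216.7], 225)]
side manifold [(0.27, [257.0, 176.0, 271.0, 194.0], [263.2, 181.9], 212)]
side valve_lever [(0.71, [329.0, 158.0, 341.0, 177.0], [336.3, 166.9], 120), (0.62, [317.0, 210.0, 346.0, 247.0], [329.7, 226.9], 438)]
side bleed_yellow []
side bleed_blue [(0.48, [334.0, 162.0, 343.0, 166.0], [337.2, 163.5], 40), (0.2, [319.0, 205.0, 344.0, 249.0], [330.2, 226.4], 439)]
side bleed_green [(0.49, [331.0, 188.0, 340.0, 198.0], [336.4, 190.5], 77), (0.27, [330.0, 159.0, 343.0, 172.0], [336.4, 166.7], 87)]
side bleed_yellow_base [(0.5, [333.0, 173.0, 341.0, 186.0], [336.6, 180.1], 137)]
side bleed_blue_base []
side bleed_green_base [(0.73, [329.0, 186.0, 341.0, 210.0], [336.4, 195.2], 178), (0.73, [334.0, 171.0, 343.0, 187.0], [336.9, 178.7], 123)]
```

Run:
```python
import cv2
a=cv2.imread('pics/scene0.png')[160:360,200:470];b=cv2.imread('pics/side0.png')[120:320,220:490]
cv2.imwrite('pics/c0.png',cv2.vconcat([cv2.resize(a,None,fx=1.5*1.0,fy=1.5),cv2.resize(b,None,fx=1.5,fy=1.5)]) if 0 else cv2.hconcat([cv2.resize(a,(398,590)[:1]+(295,)),cv2.resize(b,(398,295))]))
```

```text
(no output)
```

View pics/scene0.png

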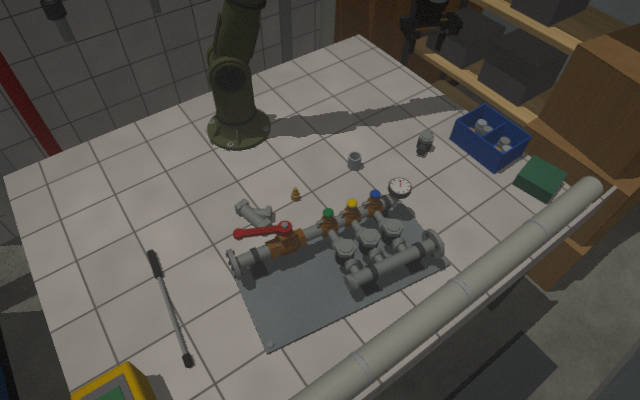

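View pics/side0.png

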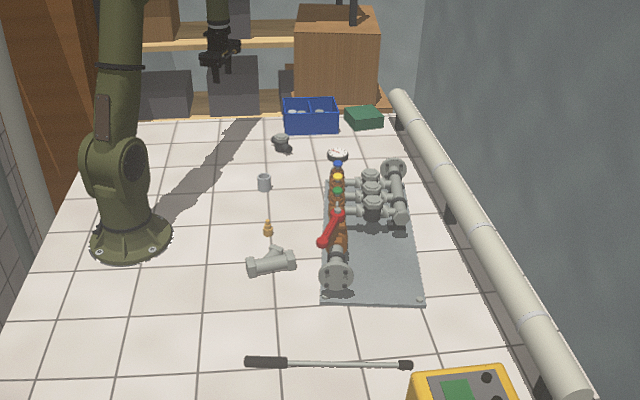

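The scene picture shows the lever hub near (285,227) and its end near (237,235), with caps at green (328,213), yellow (352,203) and blue (375,195). The side picture has the hub near (338,213), the lever end at (321,243), and green/yellow/blue at (338,190/177/163). I'll triangulate these using colour centroids.

```bash
cat >> h.py <<'E'
HUE={'red':[(0,8),(172,180)],'yellow':[(22,35)],'green':[(45,85)],'blue':[(105,130)]}
def col(im,c,box,smin=130,vmin=50):
    h=cv2.cvtColor(im,cv2.COLOR_RGB2HSV); m=np.zeros(h.shape[:2],bool)
    for a,b in HUE[c]: m|=(h[...,0]>=a)&(h[...,0]<=b)
    m&=(h[...,1]>smin)&(h[...,2]>vmin)
    k=np.zeros_like(m); x0,y0,x1,y1=[int(v) for v in box]; k[y0:y1,x0:x1]=m[y0:y1,x0:x1]
    n,l,s,_=cv2.connectedComponentsWithStats(k.astype(np.uint8)); 
    return l==1+np.argmax(s[1:,4]) if n>1 else k
E
python3 - <<'E'
from h import *
I={c:cv2.imread(f'pics/{c}0.png')[:,:,::-1].copy() for c in('scene','side')}
E={c:ext(c) for c in I}
B={'scene':dict(green=(318,203,338,222),yellow=(342,193,362,213),blue=(366,185,384,204)),'side':dict(green=(328,183,348,196),yellow=(328,171,348,183),blue=(328,156,348,169))}
P={}
for k in('green','yellow','blue'):
    o=[]
    for c in I:
        m=col(I[c],k,B[c][k],90); o.append((E[c],cen(m))); print(k,c,m.sum(),cen(m).round(1))
    X,r=tri(o);P[k]=X; print(k,X.round(4),np.round(r,4))
print(np.linalg.norm(P['green']-P['yellow']),np.linalg.norm(P['yellow']-P['blue']))
for c,b in(('scene',(225,212,300,250)),('side',(310,200,350,255))):
    m=col(I[c],'red',b); y,x=np.nonzero(m); print(c,m.sum(),x.min(),x.max(),y.min(),y.max())
    pts=np.array([atz(E[c],(u,v),.155) for u,v in zip(x,y)]); 
    d=pts[:,:2]; print(d.min(0),d.max(0)); print('ends',d[np.argmin(d[:,1])],d[np.argmax(d[:,1])])
E
```

```text
green scene 70 [327.6 212.3]
green side 44 [337.2 189.7]
green [ 0.5608 -0.0327  0.1502] [0.0012 0.0012]
yellow scene 78 [351.6 203. ]
yellow side 56 [337.3 176. ]
yellow [0.5716 0.0361 0.1492] [0.0014 0.0014]
blue scene 68 [374.6 193.6]
blue side 45 [337.4 162.7]
blue [0.5821 0.1051 0.1503] [0.0017 0.0017]
0.06963747409402513 0.06975564621545886
scene 403 233 291 221 238
[ 0.47820295 -0.26231239] [ 0.56186879 -0.13147279]
ends [ 0.49331144 -0.26231239] [ 0.53438477 -0.13147279]
side 277 317 344 208 244
[ 0.4821998  -0.25548549] [ 0.56160037 -0.11888273]
ends [ 0.49728553 -0.25548549] [ 0.53673965 -0.11888273]
```

Heights come out at about 0.150 and the spacings at 69.7 mm, both as they should be. Next is one wrist look from above to refine these.

Run:
```python
from h import *
H=np.array(manip.calibration('wrist')['hand_eye']);print(H.round(3).tolist())
d=np.array([.153,.988]); 
R=np.array(manip.state()['eef_rot'])
y=np.array([.153,.988,0]);z=np.array([0,0,-1.]);R=np.c_[np.cross(y,z),y,z]
# put camera over the point between lever and yellow
tgt=np.array([.535,-.10]); p=np.r_[tgt-(R@H[:3,3])[:2]-(R@H[:3,2])[:2]*.2/max(1e-6,-(R@H[:3,2])[2]),.36]
print(p, manip.inverse_kinematics(p,R))
manip.reach(p,R); manip.move_gripper(0.0)
s=manip.state(); im=manip.grab_frame('wrist'); save('w1',im); E=ext('wrist',s)
print(s['time_s'],s['tcp_pos'],s['force'],s['gripper_width'])
for n,X in dict(g=(.5608,-.0327,.15),y=(.5716,.0361,.15),piv=(.5425,-.1513,.153),end=(.492,-.263,.153)).items(): print(n,proj(E,X).round(0))
for n in ['valve_lever','bleed_yellow','bleed_green']:
    print(n,[(round(d['p'],2),np.round(d['bbox']).tolist(),cen(d['mask']).round(1).tolist()) for d in manip.outline_of('wrist',n)[:2]])
```

```text
[[-0.0, -0.969, -0.248, 0.069], [1.0, -0.0, -0.001, -0.0], [0.001, -0.248, 0.969, -0.162], [0.0, 0.0, 0.0, 1.0]]
[ 0.55236681 -0.10226534  0.36      ] [-33.86652535   6.61431835  46.41755528  83.90312597  -4.78792109
  91.52100967  93.42972739]
5.175 [ 0.55238288 -0.10223884  0.35999893] [ 0.28888007  0.26547884 -0.32977137] 0.0005323323091469728
g [[372. 182.]]
y [[423. 182.]]
piv [[283. 183.]]
end [[191. 158.]]
valve_lever [(0.61, [191.0, 147.0, 299.0, 196.0], [246.4, 169.3]), (0.37, [349.0, 46.0, 365.0, 68.0], [357.1, 56.1])]
bleed_yellow [(0.66, [414.0, 169.0, 438.0, 188.0], [423.6, 179.5]), (0.54, [182.0, 144.0, 551.0, 297.0], [369.1, 191.1])]
bleed_green [(0.86, [360.0, 166.0, 387.0, 189.0], [371.9, 179.6])]
```

View pics/w1.png

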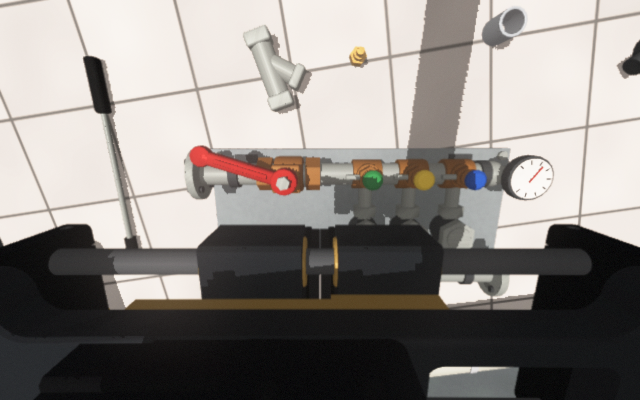

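The wrist view has the lever end at (199,155), its hub at (285,182), and green/yellow/blue at (372,180)/(423,180)/(476,180). All agree with the projections. Now I'll refine the lever angle and check IK for the sweep.

```bash
cat >> h.py <<'E'
def Rz(yv):  # tool down with y axis along yv
    y=np.r_[np.array(yv)/np.linalg.norm(yv),0]; z=np.array([0,0,-1.]); return np.c_[np.cross(y,z),y,z]
E
python3 - <<'E'
from h import *
s=manip.state();E=ext('wrist',s);im=cv2.imread('pics/w1.png')[:,:,::-1].copy()
caps=[]
for k,b in dict(green=(358,165,390,192),yellow=(410,165,438,192),blue=(463,165,490,192)).items():
    m=col(im,k,b,90);caps.append(atz(E,cen(m),.150));print(k,m.sum(),caps[-1].round(4))
C=np.array([[.5608,-.0327],[.5716,.0361],[.5821,.1051]]);C=(C+np.array(caps)[:,:2])/2
Y=C[2]-C[0];Y/=np.linalg.norm(Y);O=C.mean(0)-.06*Y;piv=O-.13*Y
m=col(im,'red',(180,140,305,200));y,x=np.nonzero(m);P=np.array([atz(E,(u,v),.159) for u,v in zip(x,y)])[:,:2]
r=np.linalg.norm(P-piv,axis=1);a=(r>.03)&(r<.115);v=(P[a]-piv).mean(0)
X=np.array([Y[1],-Y[0]])
th=np.arctan2(-v@X,-v@Y)
hub=P[r<.025]
print('Y',Y,'piv',piv,'C',C.tolist(),'th',th,'rmax',r.max(),'hub',hub.mean(0), 'line dir', np.linalg.svd(P[a]-P[a].mean(0))[2][0])
for sg in(1,-1):
  for t in np.linspace(th,1.6,6):
    u=-np.cos(t)*Y-np.sin(t)*X; n=np.sin(t)*-Y+np.cos(t)*X  # behind
    q=manip.inverse_kinematics(np.r_[piv+.09*u+.019*n,.137],Rz(sg*u)); print(sg,round(t,2),(piv+.09*u+.019*n).round(3),None if q is None else np.round(q))
E
```

```text
green 293 [ 0.5575 -0.0315  0.15  ]
yellow 309 [0.5686 0.0376 0.15  ]
blue 336 [0.5786 0.1058 0.15  ]
Y [0.15263372 0.98828283] piv [ 0.54086807 -0.15103451] C [[0.5591297993958606, -0.032080515632415485], [0.5701021504394181, 0.03682880093513827], [0.5803734700256196, 0.1054693994839965]] th 0.3289499357220588 rmax 0.12282942840033417 hub [ 0.53723216 -0.1516207 ] line dir [0.4283783  0.90359948]
1 0.33 [ 0.516 -0.24 ] [-29.  20.  61. 103. -18.  69. -80.]
1 0.58 [ 0.494 -0.23 ] [-31.  15.  61. 106. -14.  67. -97.]
1 0.84 [ 0.476 -0.216] [ -34.   10.   61.  109.  -10.   66. -116.]
1 1.09 [ 0.462 -0.198] [ -37.    5.   61.  112.   -5.   66. -136.]
1 1.35 [ 0.452 -0.176] None
1 1.6 [ 0.449 -0.153] None
-1 0.33 [ 0.516 -0.24 ] [-24.  17.  54. 103. -15.  68.  97.]
-1 0.58 [ 0.494 -0.23 ] [-27.  13.  56. 106. -12.  67.  81.]
-1 0.84 [ 0.476 -0.216] [-32.   9.  58. 109.  -9.  66.  63.]
-1 1.09 [ 0.462 -0.198] [-33.   5.  56. 112.  -4.  66.  43.]
-1 1.35 [ 0.452 -0.176] [-34.   1.  53. 114.  -1.  66.  24.]
-1 1.6 [ 0.449 -0.153] [-36.  -1.  51. 115.   1.  66.   5.]
```

```bash
cat >> h.py <<'E'
Y=np.array([0.15263,0.98828]);X=np.array([Y[1],-Y[0]]);piv=np.array([.5409,-.1510])
def pose(t,off,r=.09):
    u=-np.cos(t)*Y-np.sin(t)*X; n=-np.sin(t)*Y+np.cos(t)*X
    return piv+r*u+off*n, Rz(-u)
E
python3 - <<'E'
from h import *
p,R=pose(.31,.038)
manip.reach(np.r_[p,.24],R)
if manip.move_l(np.r_[p,.137],vel=.08,max_force=6): print('BLOCKED',manip.state()['tcp_pos']); raise SystemExit
for t in list(np.arange(.31,1.5,.2))+[1.5]:
    p,R=pose(t,.020)
    hit=manip.move_l(np.r_[p,.137],R,vel=.06,max_force=15); s=manip.state()
    n=pose(t,0)[0]-pose(t,.01)[0]; 
    print(round(t,2),hit,s['force'].round(1) if hasattr(s['force'],'round') else s['force'],np.round(s['tcp_pos'],4),round(s['time_s'],1))
    if hit: break
E
```

```text
0.31 False [ 0.   0.7 -0.5] [ 0.5183 -0.2399  0.1372] 8.0
0.51 False [0.6 0.2 0.2] [ 0.5013 -0.234   0.1371] 8.5
0.71 False [-0.4 -0.1 -0.3] [ 0.4857 -0.2247  0.1371] 9.0
0.91 False [ 0.6 -0.1 -0.3] [ 0.472  -0.2123  0.137 ] 9.4
1.11 False [-0.1 -1.   0.4] [ 0.4611 -0.1975  0.137 ] 9.9
1.31 False [-0.1 -1.1  1.4] [ 0.4534 -0.1806  0.1369] 10.3
1.5 False [-0.5 -0.8  0.6] [ 0.4495 -0.1634  0.1369] 10.8
```

Run:
```python
from h import *
for t,o in((1.571,.018),(1.571,.012),(1.571,.006)):
    p,R=pose(t,o); hit=manip.move_l(np.r_[p,.137],R,vel=.03,max_force=8); s=manip.state()
    print(o,hit,np.round(s['force'],1),np.round(s['tcp_pos'],4),p.round(4),round(s['time_s'],1))
    if hit: break
im=manip.grab_frame('scene')[190:270,215:345]; im2=manip.grab_frame('side')[150:270,270:400]
save('c1',np.hstack([cv2.resize(im,None,fx=3,fy=3),cv2.resize(im2,(260,240))]))
```

```text
0.018 False [-1.8 -3.2  0.7] [ 0.4489 -0.1555  0.1369] [ 0.4492 -0.155 ] 11.2
0.012 True [ 0.2 -1.8  1.2] [ 0.4486 -0.1553  0.1367] [ 0.4501 -0.1491] 11.4
```

View pics/c1.png

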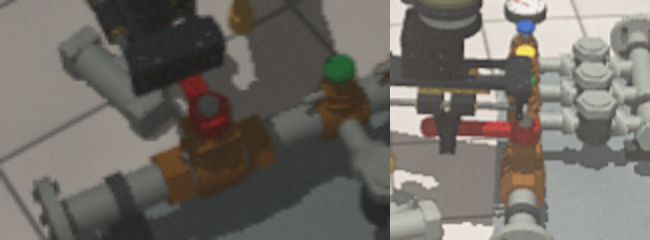

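The crop shows the lever pointing square across the pipe towards the robot, and contact stopped at the expected position. I'll back off and check with the wrist camera.

Run:
```python
from h import *
p,R=pose(1.571,.045); manip.move_l(np.r_[p,.137],vel=.08); manip.move_l(np.r_[p,.26],vel=.15)
H=np.array(manip.calibration('wrist')['hand_eye'])
R=Rz(Y); tgt=np.array([.53,-.05]); c=R@H[:3,3];d=R@H[:3,2]
manip.reach(np.r_[tgt-c[:2]+d[:2]/d[2]*.33,.36],R)
s=manip.state();im=manip.grab_frame('wrist');E=ext('wrist',s);save('w2',im)
m=col(im,'red',(0,0,640,240));y,x=np.nonzero(m);P=np.array([atz(E,q,.159) for q in zip(x,y)])[:,:2]
hub=P[P[:,0]>P[:,0].max()-.03];ctr=piv
r=np.linalg.norm(P-ctr,axis=1);a=(r>.03)&(r<.11)
v=np.linalg.svd(P[a]-P[a].mean(0))[2][0]; v*=-np.sign(v[0]); print(m.sum(),'theta by line',np.arctan2(-v@X,-v@Y),'by mean',np.arctan2(-(P[a].mean(0)-ctr)@X,-(P[a].mean(0)-ctr)@Y))
for k in('green','yellow','blue'):
    m=col(im,k,(250,100,640,230),90);print(k,m.sum(),cen(m).round(),atz(E,cen(m),.150).round(4))
print(s['time_s'],s['tcp_pos'],np.round(s['force'],1))
```

```text
1604 theta by line 1.5532122201008565 by mean 1.6102320923191515
green 275 [336. 213.] [ 0.557  -0.0306  0.15  ]
yellow 289 [386. 214.] [0.5684 0.038  0.15  ]
blue 299 [436. 213.] [0.5785 0.1063 0.15  ]
14.2 [ 0.51281452 -0.04664437  0.35941046] [ 0.   0.3 -0. ]
```

View pics/w2.png

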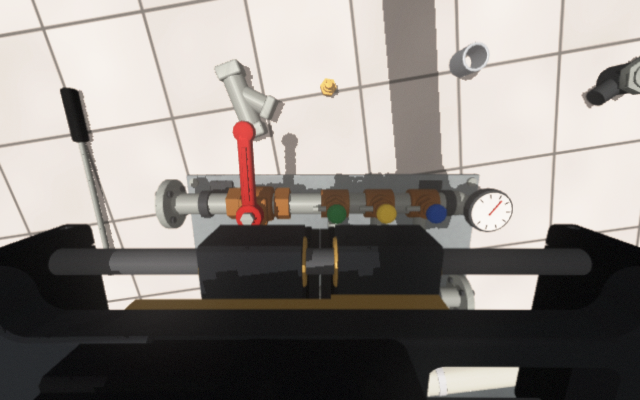

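The lever is shut: it points straight up the picture from hub (248,216) to end (244,131), and the line fit gives 1.55 rad. The loose things are where they were. Next is pressing yellow, at (386,214).

Run:
```python
from h import *
c=np.array([.5698,.0372]);R=Rz(Y)
manip.reach(np.r_[c,.22],R); manip.move_l(np.r_[c,.162],vel=.08)
f0=np.array(manip.state()['force'])
for z in (.156,.150,.147,.1435):
    hit=manip.move_l(np.r_[c,z],vel=.03,max_force=9); s=manip.state(); print(z,hit,np.round(s['tcp_pos'],4),np.round(np.array(s['force'])-f0,1),round(s['time_s'],2))
manip.pause(.1)
s=manip.state();print(s['tcp_pos'],np.round(np.array(s['force'])-f0,1))
manip.pause(2.0)
s=manip.state();print(s['tcp_pos'],np.round(np.array(s['force'])-f0,1))
im=manip.grab_frame('side')[140:220,300:380]; save('c2',cv2.resize(im,None,fx=5,fy=5))
```

```text
0.156 False [0.5697 0.0372 0.1559] [ 0.7 -1.2  0.9] 16.2
0.15 False [0.5703 0.0372 0.1503] [ 1.1 -1.   1.8] 16.55
0.147 False [0.5702 0.0372 0.1472] [ 1.3 -1.7  4.2] 16.8
0.1435 False [0.5702 0.0372 0.1438] [ 1. -1.  5.] 17.07
[0.57017919 0.03719441 0.14385166] [ 2.8 -0.4  4.6]
[0.56979855 0.03725213 0.14348968] [ 3.8 -1.5  5.3]
```

The force of about 5 N at z = 0.1435 matches the spring pressed about 8.5 mm, and it was held for over 2 s. Now I'll withdraw and check.

Run:
```python
from h import *
c=np.array([.5698,.0372])
manip.move_l(np.r_[c,.24],vel=.08)
H=np.array(manip.calibration('wrist')['hand_eye']);R=Rz(Y); 
manip.reach(np.array([.5128,-.0466,.3594]),R)
s=manip.state();im=manip.grab_frame('wrist');save('w3',im);print(s['time_s'],s['force'])
d=cv2.absdiff(im,cv2.imread('pics/w2.png')[:,:,::-1].copy())[:220].max(2);print('changed px vs w2',(d>60).sum())
for k in('green','yellow','blue'):
    m=col(im,k,(250,100,640,230),90);print(k,m.sum(),cen(m).round(1))
```

```text
21.25 [-0.28387558  1.5701928  -0.21482451]
changed px vs w2 4782
green 276 [334.7 213.8]
yellow 290 [384.7 214.5]
blue 298 [434.6 214.2]
```

View pics/w3.png

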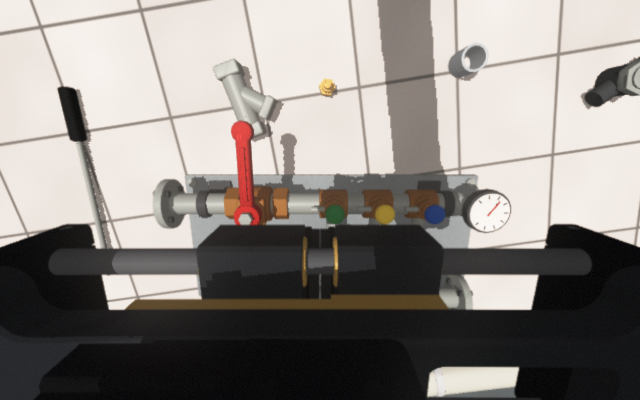

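The lever is still shut, the caps are up, and nothing on the ledge has moved; the whole picture is shifted only about 1.5 px, from the camera pose.

```bash
python3 -c "
from plant import manip
manip.pause(.5); print(manip.close_job())"
```

```text
the job is handed in; nothing more can be done
None
```

The job is handed in, with no verdict returned: the red lever is shut on its stop (about 1.55 rad by camera), yellow was held about 8.5 mm down for just over 2 s and has sprung back, and blue, green and the loose things in view look undisturbed.

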